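Sort the parts pulled from the test bench's control box and plug in its relay

TASK

The control box of the injector test bench has been overhauled: sort the old parts lying mixed on the bench: the knife-blade fuse-link goes into the grey bin that already holds such a fuse-link and the two small cube relays into the bin that already holds a cube relay. Plug the large relay, which lies on its face, fully home into the one empty base of the control box. Put the parts down rather than dropping them, and leave the bowl, the screwdriver and the grease tin where they are.

Things in the scene. Friction and masses are not known exactly. Their poses are not given: they have to be found in the camera images.
- fuse: Knife-blade fuse-link lying flat on the bench: a white ceramic block 50 x 42 x 21 mm (its x, y, z; z up) with a flat steel blade (14.5 long, 15 wide, 6 thick) out of each x end, 79 mm over the blades; about 130 g. Origin at the centre of the block.
- cube1: Small cube relay lying on its side: black plastic body 26 x 28 x 28 mm (x, y, z; z up) with a cluster of brass blades 11 mm long out of its -x face (20 wide, 18 high), 37 mm overall; about 35 g. Origin at the centre of the plastic body.
- cube2: Second small cube relay, the same as cube1.
- relay: Large plug-in relay (85 g) lying on a broad face: grey case 46 mm tall (its x, +x = top), 40 wide (y), 28 thick (z, up at the start). Its black plug block sticks out of the -x face: 33 mm (y) by 24 (z), 11 long, flat-ended: the relay can stand on it (57 mm tall then, x up). Centre of mass 7 mm below the origin then. Fits its base either way round. Origin: case centre.
- relay_plug (a point): Centre of the flat end of the large relay's plug block: 34 mm from the relay's origin towards -x; axes as the relay. Held lightly across its width the relay turns in the pads when it is swung: grip it hard and press this end flat on the bench to square it up.
- control_box: Open steel chassis fixed on the bench, 160 x 200 mm (x, y), walls 30 high. Along its y, at x = -20 mm, are three black relay bases 46 mm apart; two carry a seated relay like the large one (tops 84 mm above the bench), the third (any of them) is empty. A terminal strip 21 mm high lies at x = +58 mm. Origin: centre of its underside.
- socket (a point): Centre of the mouth of the empty base's hole, 38 mm above the bench, z up. Hole 27 mm (x) by 36 (y), 14 deep. A seated relay has its case on the base's top (40 x 46 mm), plug 11 mm in, its width along this y. Seated cases are 6 mm apart along y: no room for fingers there, only at the broad faces (x sides); the screw terminals there are 28 mm above the bench, out to 37 mm.
- fuse_bin: Grey plastic bin fixed on the bench that already holds a fuse-link (fixed in it). Outside 150 x 140 mm (x, y), 40 mm high, walls and floor 3 mm. The fuse-link in it lies across the +x end, filling x = +26 to +71 mm up to 24 mm above the bench; the rest of the floor is free. Origin at the centre of its underside.
- fuse_bin_free (a point): Centre of the free part of fuse_bin's floor (22 mm towards -x from the bin's centre, 3 mm above the bench).
- relay_bin: Grey plastic bin, the same size, that already holds a cube relay (fixed in it, at the +x end within x = +30 to +71 mm, y = -15 to +40 mm, up to 31 mm above the bench); the rest of the floor is free. Origin at the centre of its underside.
- relay_bin_free (a point): Centre of the free part of relay_bin's floor (22 mm towards -x from the bin's centre, 3 mm above the bench).
- bowl: Bystander: stainless bowl, 124 mm across the rim, 50 mm high. Origin at the centre of its underside.
- screwdriver: Bystander: screwdriver about 200 mm long lying on the bench beyond the work. Origin under its middle.
- tin: Bystander: closed aluminium grease tin, 60 mm across, 48 mm high. Origin at the centre of its underside.
Things that resemble listed ones, but are neither listed nor needed, are in the scene too. What is shaped like the cube1 but green, orange or pink is not meant.

How it is judged:
By the outcome, as a careful person would: the job done as asked, in the order asked, and still so for the second after the job is handed in, with the robot touching nothing.
It also fails if it takes over 72 s, if anything falls off the work surface, if the arm or the gripper's body presses on something with over 40 N, if the wrist force passes 120 N, or if a joint passes its speed limit or range.

ROBOT

A 6-joint arm with a two-finger parallel gripper is mounted at the origin on the work surface. World frame = base frame: x ahead of the robot, y to its left, z up, the work surface at z = 0. Lengths are in mm, angles in rad, forces in N, time in s.
With the tool pointing down it reaches from about 275 to 825 mm from the base axis. Payload 5.2 kg.
Tool frame: the origin (TCP) lies at the very end of the fingers, on their centre line; the grasp point (between the pads) lies 19 mm behind it; z points along the fingers, y is the line along which they close (so a half turn about z gives the same grasp; the last joint's range is limited). The gripper opens to 93 mm and grips with 3 to 60 N. Pads are 15 mm wide; open, the fingers measure 128 mm over their backs; the gripper's body (75 mm by 188 mm) begins 65 mm behind the grasp point.
Start: joints at [0.933, 0.259, 1.535, -0, 1.348, -0.203], TCP at [231.656, 498.839, 218.653] pointing down, gripper open.
Joint ranges: [-3.14, 3.14], [-0.91, 2.08], [0.19, 2.58], [-1.22, 4.36], [0.22, 2.71], [-3.12, 3.12]. Speed limits (rad/s): [2.57, 2.57, 3.14, 3.14, 3.14, 3.14].

INTERFACE

Orientations are given as [roll, pitch, yaw] about the fixed x, y, z axes, in that order (R = Rz(yaw) Ry(pitch) Rx(roll)).
In Python, from bench import robot gives the robot as it stands. The module is installed in compiled form; this text tells all that it offers. Calls block until the motion is done:
- robot.move_ptp(position, orientation): joint-space move of the TCP to a pose.
- robot.move_linear(position, ori=None, speed=150, f_stop=None): straight line of the TCP; ori=None keeps the orientation; speed is the mean speed in mm/s. With f_stop (N) it stops when the force on the tool has changed by that much, and returns True; else False.
- robot.move_j(angles): joint-space move.
- robot.move_gripper(opening): opening from 0.0 (shut) to 1.0 (fully open); the grip force is fixed at half the most; returns when the fingers have stopped.
- robot.sleep(seconds).
- robot.inverse_kinematics(position, orientation): joint angles nearest the present ones, or None.
- robot.get_image(name): name is "scene" or "side" or "wrist"; returns a dict with "img" (480x640x3 uint8, blue, green, red), "fovy" (degrees; the focal length in pixels is half the picture's height over the tangent of half this angle, whatever the lens; pixels are square), "cx", "cy" (the principal point, pixels), "eye" and "orientation" of the camera in the world. Camera axes: x right, y down, z forward; pixel columns grow to the right and rows downward; lengths in mm; the calibration is good to about 2 mm. A picture is of the moment at which its call begins. There is no depth.
A pose or a line that the arm cannot do raises robot.MotionError and nothing moves.
- robot.hand_in(): hands the job in; it is judged then, once.
Readings, each from a call of its own:
- robot.current_t(): time.
- robot.current_qpos(): joint angles.
- robot.current_joint_vel(): joint speeds.
- robot.current_joint_efforts(): joint torques, N m.
- robot.current_tcp_pos(): TCP position.
- robot.current_eef_rot(): TCP orientation.
- robot.current_contact_force(): force on the tool from outside, world axes, zero at the start.
- robot.current_ft_torque(): the same for the moment, N m.
- robot.current_gripper_width(): opening from 0.0 (shut) to 1.0 (fully open).
- robot.current_finger_force(): force on a finger pad.
Only numpy, scipy, OpenCV 4.12 (cv2) and the standard library are available. Lean on these libraries where they do the work, as an engineer would, in place of code of your own. Each camera call takes 0.05 s, during which the arm holds its last target. There are 200 camera calls.

## Working session

There is one attempt and no reset: what is moved stays moved. The work goes in short steps, each a Python script; the robot and the scene stay as the last script left them, time stands still between calls to the robot, and variables do not carry over. Pictures are saved under pics/ and viewed, at most 10 in all, crops included, and the job is handed in when it is done.

```bash
mkdir -p pics; python3 - <<'E'
from bench import robot
import cv2
for n in ("scene","side","wrist"):
    d=robot.get_image(n); cv2.imwrite(f"pics/{n}0.png",d["img"]); print(n,{k:v for k,v in d.items() if k!="img"})
print(robot.current_t(),robot.current_eef_rot())
E
```

```text
scene {'fovy': 57.25783718046807, 'cx': 306.1634756705306, 'cy': 233.99163927536526, 'eye': array([1082.62557304, -479.17903664,  667.54695485]), 'orientation': array([-2.24965407,  0.00239181,  0.8315625 ])}
side {'fovy': 42.07956533838272, 'cx': 327.4705944666135, 'cy': 241.27396417385404, 'eye': array([ 307.97785875, -787.55419817,  896.987591  ]), 'orientation': array([-2.36168277, -0.00593413, -0.27687615])}
wrist {'fovy': 67.31258694889479, 'cx': 319.409752328165, 'cy': 236.40042481487103, 'eye': array([165.16181959, 528.57965305, 383.88564606]), 'orientation': array([2.87722599e+00, 1.73588601e-03, 1.13553815e+00])}
0.15 [-3.14026724e+00 -2.69817249e-04  2.70682840e+00]
```

View pics/scene0.png

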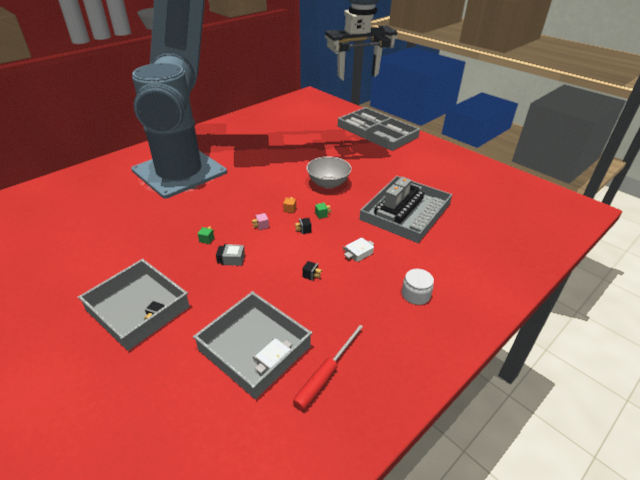

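View pics/side0.png

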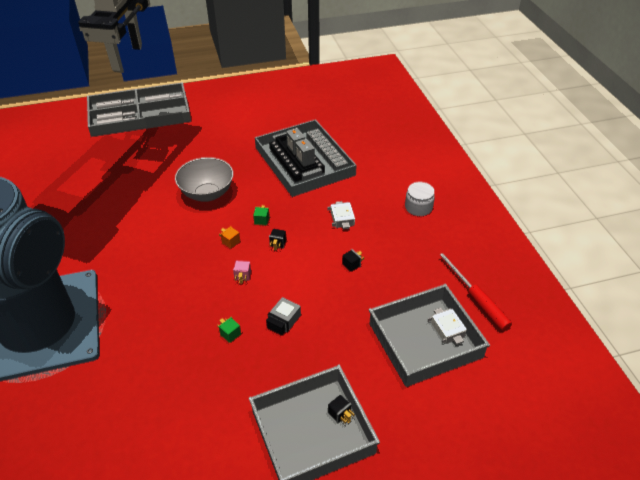

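```bash
cat > h.py <<'E'
from bench import robot
import cv2, numpy as np
from scipy.spatial.transform import Rotation as Ro
def K(d): return 240/np.tan(np.radians(d["fovy"])/2)
def ray(d,u,v):
    return Ro.from_euler("xyz",d["orientation"]).apply([(u-d["cx"])/K(d),(v-d["cy"])/K(d),1])
def px(d,uv,z):   # pixel -> world at height z
    r=ray(d,*uv); return d["eye"]+r*(z-d["eye"][2])/r[2]
def proj(d,P):
    c=Ro.from_euler("xyz",d["orientation"]).inv().apply(np.atleast_2d(P)-d["eye"])
    return c[:,:2]/c[:,2:]*K(d)+[d["cx"],d["cy"]]
def shot(n,f):
    d=robot.get_image(n); cv2.imwrite(f"pics/{f}.png",d["img"]); np.save(f"pics/{f}.npy",d,allow_pickle=True); return d
def load(f): return np.load(f"pics/{f}.npy",allow_pickle=True).item()
E
python3 - <<'E'
from h import *
S=robot.get_image("scene");D=robot.get_image("side")
for n,a,b,z in [("fuse",(359,250),(343,214),15),("cA",(304,226),(277,238),14),("cB",(311,271),(352,260),14),("relay",(232,254),(284,315),20),
 ("rbin",(135,305),(313,428),20),("fbin",(253,344),(428,335),20),("box",(405,208),(305,158),15)]:
    print(n,px(S,a,z).round()[:2],px(D,b,z).round()[:2])
W=robot.get_image("wrist")
print(px(W,(W["cx"],W["cy"]),0))
# move to an overview
yaw=robot.current_eef_rot()[2]
for p in ([480,-30,420],[480,-30,400],[450,-30,380]):
    for y in (0,np.pi/2,np.pi,-np.pi/2):
        print(p,y,robot.inverse_kinematics(p,[np.pi,0,y]))
E
```

```text
fuse [607. 114.] [604. 118.]
cA [457.  82.] [457.  87.]
cB [583. -12.] [584. -11.]
relay [ 429. -109.] [ 426. -110.]
rbin [ 426. -335.] [ 419. -334.]
fbin [ 656. -221.] [ 655. -219.]
box [576. 321.] [575. 322.]
[259.44226913 484.45278775   0.        ]
[480, -30, 420] 0 [-2.94890888e-01  7.31786573e-02  1.28229930e+00 -4.44089210e-16
  1.78611469e+00  1.27590544e+00]
[480, -30, 420] 1.5707963267948966 [-0.29489089  0.07317866  1.2822993   0.          1.78611469 -0.29489089]
[480, -30, 420] 3.141592653589793 [-0.29489089  0.07317866  1.2822993   0.          1.78611469 -1.86568721]
[480, -30, 420] -1.5707963267948966 [-2.94890888e-01  7.31786573e-02  1.28229930e+00 -4.44089210e-16
  1.78611469e+00  2.84670177e+00]
[480, -30, 400] 0 [-2.94890888e-01  7.12360631e-02  1.33097950e+00 -4.44089210e-16
  1.73937709e+00  1.27590544e+00]
[480, -30, 400] 1.5707963267948966 [-0.29489089  0.07123606  1.3309795   0.          1.73937709 -0.29489089]
[480, -30, 400] 3.141592653589793 [-0.29489089  0.07123606  1.3309795   0.          1.73937709 -1.86568721]
[480, -30, 400] -1.5707963267948966 [-2.94890888e-01  7.12360631e-02  1.33097950e+00 -4.44089210e-16
  1.73937709e+00  2.84670177e+00]
[450, -30, 380] 0 [-3.14786074e-01  1.33637028e-02  1.43839447e+00 -4.44089210e-16
  1.68983448e+00  1.25601025e+00]
[450, -30, 380] 1.5707963267948966 [-0.31478607  0.0133637   1.43839447  0.          1.68983448 -0.31478607]
[450, -30, 380] 3.141592653589793 [-0.31478607  0.0133637   1.43839447  0.          1.68983448 -1.8855824 ]
[450, -30, 380] -1.5707963267948966 [-3.14786074e-01  1.33637028e-02  1.43839447e+00 -4.44089210e-16
  1.68983448e+00  2.82680658e+00]
```

```bash
python3 - <<'E'
from h import *
robot.move_ptp([500,10,270],[np.pi,0,np.pi])
print(robot.current_t()); d=shot("wrist","A")
im=cv2.resize(d["img"],(800,600),interpolation=cv2.INTER_CUBIC); cv2.imwrite("pics/A8.png",im)
E
```

```text
2.3167
```

View pics/A8.png

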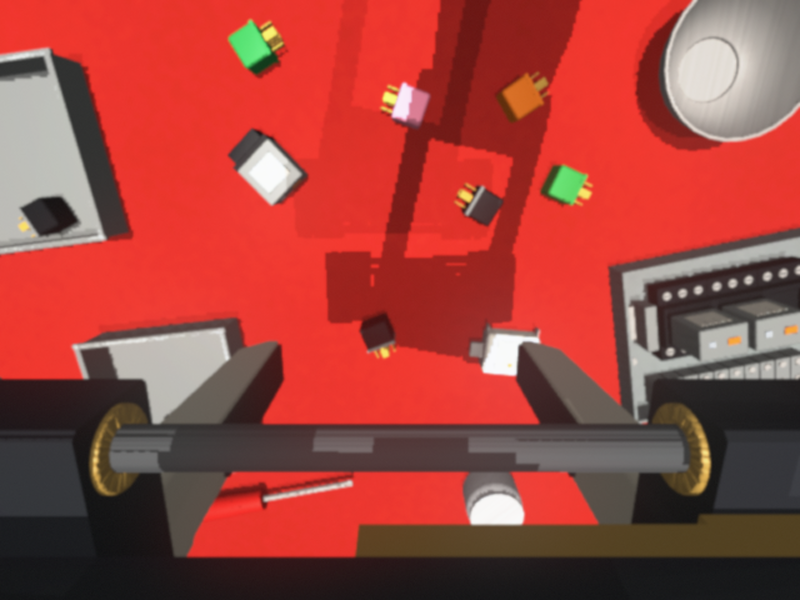

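```bash
cat > fit.py <<'E'
from h import *
from scipy.optimize import minimize
def B(cx,cy,cz,sx,sy,sz):
    return np.array([[cx+i*sx/2,cy+j*sy/2,cz+k*sz/2] for i in(-1,1) for j in(-1,1) for k in(-1,1)])
M={"fuse":[B(0,0,10.5,50,42,21),B(0,0,10.5,79,15,6)],
 "cube":[B(0,0,14,26,28,28),B(-18.5,0,14,11,20,18)],
 "relay":[B(0,0,14,46,40,28),B(-28.5,0,14,11,33,24)],
 "box":[B(0,0,15,160,200,30)], "bin":[B(0,0,20,150,140,40)]}
SC=4
def notred(im):
    b,g,r=[im[...,i].astype(float) for i in range(3)]
    return ((r<1.9*np.maximum(g,b)+4)).astype(np.uint8)
def fit(model,x0,views,extra=()):
    parts=M[model]+list(extra); data=[]
    for im,d in views:
        c=proj(d,np.vstack(parts)@Ro.from_euler("z",x0[2]).as_matrix().T+[x0[0],x0[1],0])
        lo=np.floor(c.min(0)-6).astype(int);hi=np.ceil(c.max(0)+6).astype(int)
        lo=np.maximum(lo,0);hi=np.minimum(hi,[640,480])
        m=notred(cv2.resize(im[lo[1]:hi[1],lo[0]:hi[0]],None,fx=SC,fy=SC,interpolation=cv2.INTER_CUBIC))
        data.append((d,lo,m))
    def cost(p,full=False):
        R=Ro.from_euler("z",p[2]/20).as_matrix().T; out=[]
        for d,lo,m in data:
            r=np.zeros_like(m)
            for q in parts:
                uv=(proj(d,q@R+[p[0],p[1],0])-lo+.5)*SC-.5
                cv2.fillConvexPoly(r,cv2.convexHull((uv*16).astype(np.int32)),1,shift=4)
            out.append(1-(r&m).sum()/max(1,(r|m).sum()))
        return out if full else sum(out)
    best=None
    for dy in (-.15,0,.15):
        p=np.array([x0[0],x0[1],(x0[2]+dy)*20]); s=p+np.vstack([np.zeros(3),np.diag([5,5,3])])
        o=minimize(cost,p,method="Nelder-Mead",options=dict(initial_simplex=s,xatol=.05,fatol=1e-4))
        if best is None or o.fun<best.fun: best=o
    p=best.x
    return np.array([p[0],p[1],p[2]/20]),np.round(cost(p,True),2)
E
cat > run1.py <<'E'
from fit import *
S=robot.get_image("scene");D=robot.get_image("side");A=load("A")
s=(cv2.imread("pics/scene0.png"),S);d=(cv2.imread("pics/side0.png"),D);a=(A["img"],A)
np.save("pics/calib.npy",[S,D],allow_pickle=True)
for n,m,x0,V,ex in [("cA","cube",(457,85,1.06),(a,s,d),()),("cB","cube",(583,-12,-2.79),(a,s,d),()),("relay","relay",(428,-110,.64),(a,s,d),()),
  ("fuse","fuse",(605,116,1.45),(s,d),()),("rbin","bin",(422,-334,.28),(s,d),()),("fbin","bin",(655,-220,.1),(s,d),()),
  ("box","box",(576,321,.19),(s,d),[B(-20,y,60,28,40,48) for y in(0,46)])]:
    print(n,*[np.round(q,2).tolist() for q in fit(m,x0,V,ex)], *[np.round(fit(m,x0,[v],ex)[0],2).tolist() for v in V])
print("fuse in bin",px(S,(272,355),24),px(D,(449,325),24)," cube in bin",px(S,(154,309),31),px(D,(340,406),31))
E
python3 run1.py
```

```text
cA [455.13, 84.5, 1.05] [0.23, 0.31, 0.32] [454.25, 85.11, 1.1] [455.73, 85.82, 0.88] [457.27, 87.46, 1.3]
cB [580.89, -13.18, -2.51] [0.76, 0.21, 0.28] [587.38, -6.38, -3.25] [579.58, -12.82, -2.45] [583.16, -11.06, -2.22]
relay [425.7, -104.53, 0.78] [0.07, 0.12, 0.11] [425.35, -105.38, 0.77] [425.08, -104.84, 0.83] [428.04, -102.99, 0.84]
fuse [602.36, 121.31, 1.48] [0.07, 0.1] [601.46, 120.45, 1.48] [603.91, 122.63, 1.46]
rbin [419.01, -328.86, 0.13] [0.05, 0.03] [415.61, -330.39, 0.13] [420.46, -327.54, 0.13]
fbin [652.36, -214.28, 0.12] [0.05, 0.03] [650.77, -216.29, 0.12] [654.37, -213.74, 0.12]
box [574.06, 330.42, 0.21] [0.12, 0.07] [573.3, 330.2, 0.21] [575.37, 332.55, 0.21]
fuse in bin [ 699.56432574 -212.40437804   24.        ] [ 696.72387616 -212.08223186   24.        ]  cube in bin [ 470.77236756 -315.75595924   31.        ] [ 467.69919586 -315.26638576   31.        ]
```

```bash
python3 - <<'E'
from fit import *
im=load("A")["img"]
for n,(u,v) in dict(cA=(386,162),cB=(302,266)).items():
    c=im[v-24:v+24,u-24:u+24]
    print(n,"shadow/red samples",c[2,2],c[40,4],c[24,24],c[2,40],c[44,44])
    m=notred(c)
    for r in m[::2]: print("".join(".#"[x] for x in r))
E
```

```text
cA shadow/red samples [ 42  50 223] [ 42  50 224] [59 59 80] [ 46  54 237] [ 31  37 155]
................................................
................................................
................................................
................................................
................................................
..........#####.................................
.............#############......................
.....######.....###########.....................
....##########...#############..................
....#############################...............
......##############################............
.........###############################........
...###.....#############################........
.....#################################..........
........#############################...........
.........##########################.............
.........#########################..............
...........#####################................
..................#############.................
.....................#########..................
.........................####..
[... 729 characters left out ...]
..............
.......................######...................
......................#.#..###..................
.......................#........................
................................................
................................................
................................######..........
..........................############..........
.....................#############..#...........
.................################...............
................########.########...............
......................##..########..............
.......................##..#######..............
.............................##.................
................................................
```

```bash
sed -i 's/1.9\*np.maximum(g,b)+4/3.0*np.maximum(g,b)+4/' fit.py; sed -i 's/^np.save.*//' run1.py; sed -i 's/^S=robot.*$/S,D=np.load("pics\/calib.npy",allow_pickle=True);A=load("A")/' run1.py; python3 run1.py
python3 - <<'E'
from h import *
# tilt IK feasibility for the relay swing
x0,y0,w=426,-105,.78
q0=robot.current_qpos()
for pre in (0,20,30,40,45):
  for flip in (0,1):
    a=np.radians(pre)
    X=np.array([np.cos(w),np.sin(w),0]);Z=np.array([0,0,1.])
    t=-Z*np.cos(a)-X*np.sin(a); Y=np.cross(Z,X)*(1 if flip else -1)
    R=np.column_stack([np.cross(Y,t),Y,t]); e=Ro.from_matrix(R).as_euler("xyz")
    g=np.array([x0,y0,14]); 
    i1=robot.inverse_kinematics(g+19*t,e)
    S=Ro.from_rotvec(-np.pi/2*np.cross(Z,X)).as_matrix()
    R2=S@R; t2=R2[:,2]; res=[]
    for rz in (0,-.4,-.8,-1.1):
        R3=Ro.from_euler("z",rz).as_matrix()@R2
        res.append([robot.inverse_kinematics(np.array([px_,-105,40])+19*R3[:,2],Ro.from_matrix(R3).as_euler("xyz")) is not None for px_ in (430,500)])
    print(pre,flip,i1 is not None,np.round(i1,2) if i1 is not None else "",res)
E
```

```text
cA [454.98, 85.03, 1.07] [0.13, 0.22, 0.26] [454.96, 84.65, 1.02] [454.98, 85.4, 1.04] [456.88, 87.16, 1.22]
cB [580.68, -10.76, -2.82] [0.26, 0.12, 0.23] [582.94, -10.29, -2.9] [580.0, -11.74, -2.67] [583.69, -10.12, -2.52]
relay [425.48, -105.14, 0.77] [0.03, 0.1, 0.11] [425.04, -105.31, 0.74] [425.34, -105.23, 0.77] [428.02, -103.22, 0.8]
fuse [603.15, 121.47, 1.49] [0.13, 0.09] [601.63, 119.8, 1.46] [604.15, 122.65, 1.48]
rbin [419.4, -329.08, 0.13] [0.07, 0.03] [418.02, -331.04, 0.14] [420.19, -327.71, 0.12]
fbin [653.35, -214.74, 0.12] [0.08, 0.03] [652.32, -217.17, 0.11] [654.02, -213.92, 0.12]
box [575.17, 331.71, 0.21] [0.15, 0.05] [574.4, 327.88, 0.2] [575.64, 332.11, 0.21]
fuse in bin [ 699.56432574 -212.40437804   24.        ] [ 696.72387616 -212.08223186   24.        ]  cube in bin [ 470.77236756 -315.75595924   31.        ] [ 467.69919586 -315.26638576   31.        ]
0 0 True [-0.5   0.36  2.06 -0.    0.72  0.29] [[True, True], [True, True], [False, True], [False, False]]
0 1 True [-0.5   0.36  2.06  0.    0.72 -2.85] [[True, True], [True, True], [False, True], [False, 
[... 301 characters left out ...]
, [False, False], [False, False]]
30 1 True [-0.17  0.58  1.81 -0.47  1.12 -2.23] [[True, True], [True, True], [False, False], [False, False]]
40 0 True [-0.1   0.68  1.73 -0.55  1.27  1.  ] [[True, True], [True, True], [False, True], [False, True]]
40 1 True [-0.1   0.68  1.73 -0.55  1.27 -2.14] [[True, True], [True, True], [False, True], [False, True]]
45 0 True [-0.07  0.73  1.68 -0.58  1.35  1.03] [[True, True], [True, True], [False, True], [False, True]]
45 1 True [-0.07  0.73  1.68 -0.58  1.35 -2.11] [[True, True], [True, True], [False, True], [False, True]]<sys>:0: UserWarning: Gimbal lock detected. Setting third angle to zero since it is not possible to uniquely determine all angles.
```

```bash
cat > pp.py <<'E'
from h import *
H=120
def wrap(a): return (a+np.pi)%(2*np.pi)-np.pi
def best(p,yaw,q=None):
    c=[]
    for y in (wrap(yaw),wrap(yaw+np.pi)):
        s=robot.inverse_kinematics(p,[np.pi,0,y])
        if s is not None: c.append((abs(s[5]-(robot.current_qpos()[5] if q is None else q)),y))
    return min(c)[1]
def op(mm): robot.move_gripper(mm/93)
def width(): return robot.current_gripper_width()*93
def pick(x,y,w,mm,z=3):
    t=best([x,y,H],w,0)
    robot.move_ptp([x,y,H],[np.pi,0,t]); op(mm)
    robot.move_linear([x,y,z],speed=200)
    robot.move_gripper(0); print("grip",width(),robot.current_finger_force())
    robot.move_linear([x,y,H],speed=250)
    return t
def place(x,y,t,z,mm):
    robot.move_ptp([x,y,H],[np.pi,0,t])
    robot.move_linear([x,y,z+8],speed=200)
    hit=robot.move_linear([x,y,z-2],speed=30,f_stop=4); print("down",hit,robot.current_tcp_pos()[2])
    op(mm); robot.move_linear([x,y,H],speed=250)
def inbin(b,dx,dy):
    c,s=np.cos(b[2]),np.sin(b[2]); return b[0]+c*dx-s*dy,b[1]+s*dx+c*dy
RB=(419.3,-329.2,.13); FB=(653.3,-215,.12)
E
python3 - <<'E'
from pp import *
pick(603,121.3,1.48,70)
x,y=inbin(FB,-22,0)
t=best([x,y,H],FB[2])
place(x,y,t,6,58)
print(robot.current_t())
shot("side","s1");shot("scene","c1")
E
```

```text
grip 41.70337566003781 30.000403225421906
down True 6.006723900892453
10.0917
```

```bash
python3 - <<'E'
from pp import *
for (x,y,w),(dx,dy) in [((455,85,1.04),(-42,10)),((582,-11,-2.84),(3,-15))]:
    tp=pick(x,y,w,48)
    bx,by=inbin(RB,dx,dy); t=best([bx,by,H],RB[2])
    cy=t+w-tp; bx+=5.5*np.cos(cy); by+=5.5*np.sin(cy)
    place(bx,by,t,6,40)
    print(robot.current_t())
a=shot("side","s2")["img"];b=shot("scene","c2")["img"]
cv2.imwrite("pics/chk.png",np.hstack([cv2.resize(a[200:480,220:520],(400,373)),cv2.resize(b[220:430,60:340],(400,300))[:300] if 0 else cv2.resize(b[200:480,60:360],(400,373))]))
E
```

```text
grip 27.50736488083176 29.979443550109863
down True 6.192096471344753
17.3917
grip 28.053165188007398 29.409139752388
down True 6.144669473954215
24.5
```

View pics/chk.png

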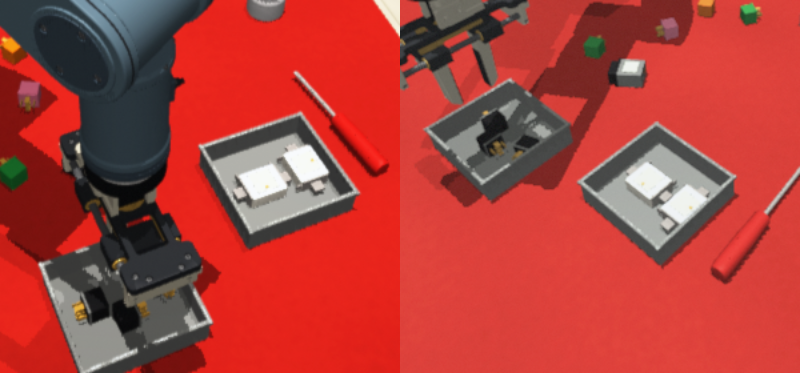

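```bash
python3 - <<'E'
from pp import *
w=.765; o=np.array([425.3,-105.2,16.]); a=np.radians(45); d=12
X=np.array([np.cos(w),np.sin(w),0]);Z=np.array([0,0,1.]);yr=np.cross(Z,X)
t=-Z*np.cos(a)-X*np.sin(a)
cand=[]
for s in (1,-1):
    R=np.column_stack([np.cross(s*yr,t),s*yr,t]); q=robot.inverse_kinematics(o+d*t,Ro.from_matrix(R).as_euler("xyz"))
    R2=Ro.from_rotvec(-np.pi/2*yr).as_matrix()@R
    cand.append((abs(q[5]-robot.current_qpos()[5]),s,R,R2))
_,s,R,R2=min(cand,key=lambda c:c[0])
e=Ro.from_matrix(R).as_euler("xyz"); e2=Ro.from_matrix(R2).as_euler("xyz"); t2=R2[:,2]
g2=np.array([470,-60,34.])
robot.move_ptp(o+d*t-90*t,e); op(64)
robot.move_linear(o+d*t,speed=200); robot.move_gripper(0); print("grip",width())
robot.move_linear(o+d*t+[0,0,90],speed=250)
robot.move_ptp(g2+d*t2+[0,0,60],e2)
robot.move_linear(g2+d*t2+[0,0,12],speed=200)
hit=robot.move_linear(g2+d*t2-[0,0,8],speed=30,f_stop=20)
print(hit,robot.current_tcp_pos()-(g2+d*t2),robot.current_contact_force(),robot.current_t())
np.save("pics/st.npy",[*robot.current_tcp_pos(),*t2])
a=shot("side","s3")["img"];b=shot("scene","c3")["img"]
cv2.imwrite("pics/chk2.png",np.hstack([cv2.resize(a[180:380,200:400],(400,400)),cv2.resize(b[160:310,190:340],(400,400))]))
E
```

```text
grip 39.908227411662395
True [ 0.66174886 -0.17178175 -0.57876165] [ 0.60455135 -0.15224886  1.35657181] 30.4583
```

View pics/chk2.png

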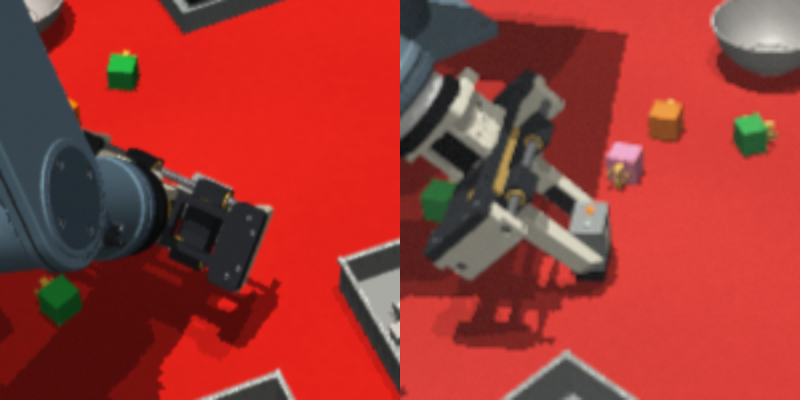

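```bash
python3 - <<'E'
from pp import *
v=np.load("pics/st.npy"); p,t2=v[:3],v[3:]
op(60); robot.move_linear(p-70*t2,speed=200)
E3=[np.pi,0,np.pi]
robot.move_ptp([550,-60,220],E3); robot.sleep(.1); a=shot("wrist","R")
robot.move_ptp([645,282,220],E3); robot.sleep(.1); b=shot("wrist","Sk")
print(robot.current_t(),robot.current_tcp_pos())
print(proj(a,[470,-60,57]),proj(b,[565,282,38]))
cs=[]
for d,P in((a,[470,-60,57]),(b,[565,282,38])):
    u,v=proj(d,P)[0].astype(int); print(u,v); cs.append(cv2.resize(d["img"][max(v-60,0):v+60,u-60:u+60],(390,390),interpolation=cv2.INTER_CUBIC))
cv2.imwrite("pics/chk3.png",np.hstack(cs))
E
```

```text
34.1917 [645.44737089 280.2220213  220.37619187]
[[319.78481344 134.58317189]] [[322.03167097 130.40016484]]
319 134
322 130
```

View pics/chk3.png

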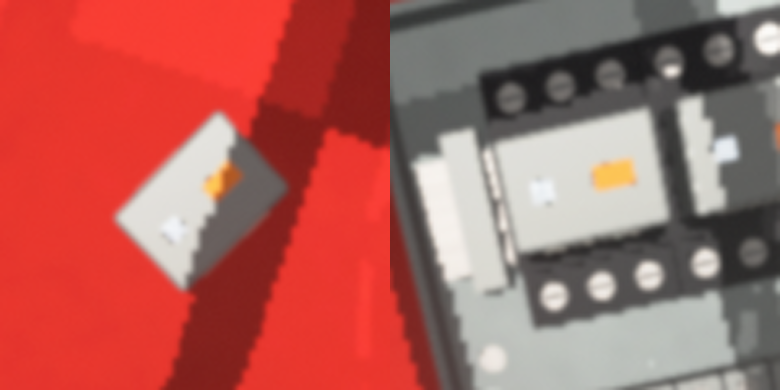

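```bash
python3 - <<'E'
from pp import *
print(robot.current_tcp_pos(),robot.current_t())
d=load("Sk"); print(d["eye"],d["orientation"]); cv2.imwrite("pics/v6.png",cv2.resize(d["img"][0:330,220:640],(764,600),interpolation=cv2.INTER_CUBIC))
E
```

```text
[645.44737089 280.2220213  220.37619187] 34.1917
[572.33099731 279.71041385 386.25132959] [2.87665195e+00 4.64424215e-04 1.56799073e+00]
```

View pics/v6.png

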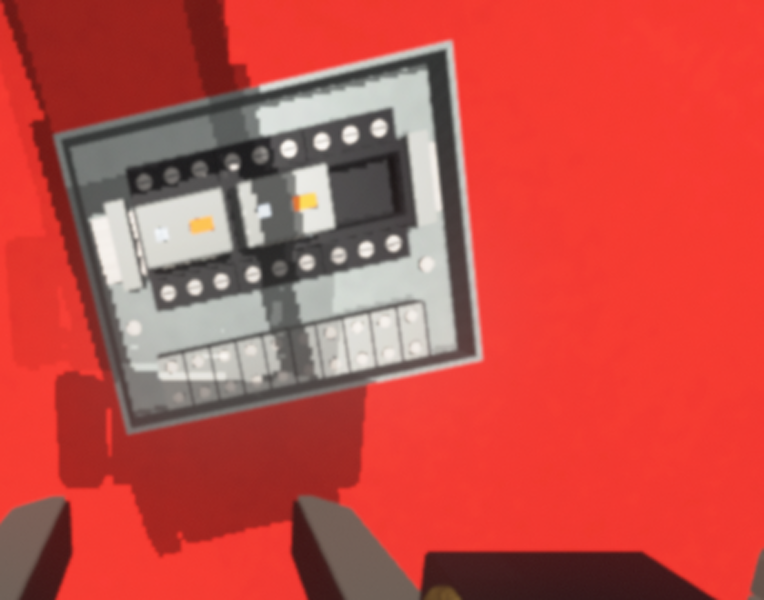

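```bash
python3 - <<'E'
from fit import *
robot.sleep(.3); print(robot.current_tcp_pos())
S=load("Sk");Rr=load("R")
f,e=fit("box",(575,331.5,.21),[(S["img"],S)]); print("box",f,e)
c,s=np.cos(f[2]),np.sin(f[2])
for y in(-46,0,46): print(f[0]-20*c-y*s,f[1]-20*s+y*c)
q=lambda u,v:(220+u/1.819,v/1.8182)
for u,v in((184,229),(287,206)): print("relay top",px(S,q(u,v),84))
for u,v in((370,187),): print("hole~",px(S,q(u,v),38))
for n,u in dict(a=(58,137),b=(452,43),c=(481,357),d=(130,432)).items(): print(n,px(S,q(*u),30))
M["st"]=[B(0,0,34,28,40,46),B(0,0,5.5,24,33,11)]
print("relay",fit("st",(470,-60,.765),[(Rr["img"],Rr)]))
v=np.load("pics/st.npy");p=v[:3]-12*v[3:];print("expected",p)
E
```

```text
[645.10397809 281.58502839 220.12068135]
box [5.71149578e+02 3.30359305e+02 2.10310320e-01] [0.03]
561.1933699991873 281.197593115218
551.5902539719469 326.18403732419455
541.9871379447065 371.1704815331711
relay top [562.53997248 280.99703359  84.        ]
relay top [553.0453878  326.03348589  84.        ]
hole~ [541.21416616 374.2237223   38.        ]
a [516.39897572 218.0244054   30.        ]
b [474.78984781 411.38830289  30.        ]
c [628.18136307 443.39915012  30.        ]
d [670.18264539 250.62937832  30.        ]
relay (array([471.04492887, -59.69948555,   0.75946722]), array([0.08]))
expected [470.66174886 -60.17178175  33.42123835]
```

```bash
python3 - <<'E'
from fit import *
robot.move_ptp([622,368,180],[np.pi,0,np.pi]); robot.sleep(.35); d=shot("wrist","S2")
print(robot.current_tcp_pos(),robot.current_t())
f,e=fit("box",(572,330.5,.21),[(d["img"],d)]); print("box",f,e)
c,s=np.cos(f[2]),np.sin(f[2]); o=np.array([f[0]-20*c-46*s,f[1]-20*s+46*c]);print(o)
Rm=np.array([[c,-s],[s,c]])
def P(x,y,z): return [*(o+Rm@[x,y]),z]
u,v=proj(d,P(0,-10,38))[0].astype(int); x0,y0=u-85,max(v-64,0)
im=cv2.resize(d["img"][y0:y0+128,x0:x0+170],None,fx=4.7,fy=4.7,interpolation=cv2.INTER_CUBIC)
im=np.clip(255*(im/255.)**.6,0,255).astype(np.uint8)
def draw(cs,col):
    q=((proj(d,cs)-[x0,y0]+.5)*4.7-.5).astype(np.int32); cv2.polylines(im,[q],True,col,1)
r=lambda hx,hy,z,dy=0:[P(i*hx,dy+j*hy,z) for i,j in((-1,-1),(1,-1),(1,1),(-1,1))]
draw(r(13.5,18,38),(0,255,0)); draw(r(20,23,38),(255,255,0)); draw(r(14,20,84,-46),(255,0,255))
print(x0,y0); cv2.imwrite("pics/v7.png",im)
E
```

```text
[622.61257718 367.21069051 180.59187596] 35.3667
box [5.71219192e+02 3.30336006e+02 2.08881584e-01] [0.03]
[542.11509039 371.18880632]
228 67
```

View pics/v7.png

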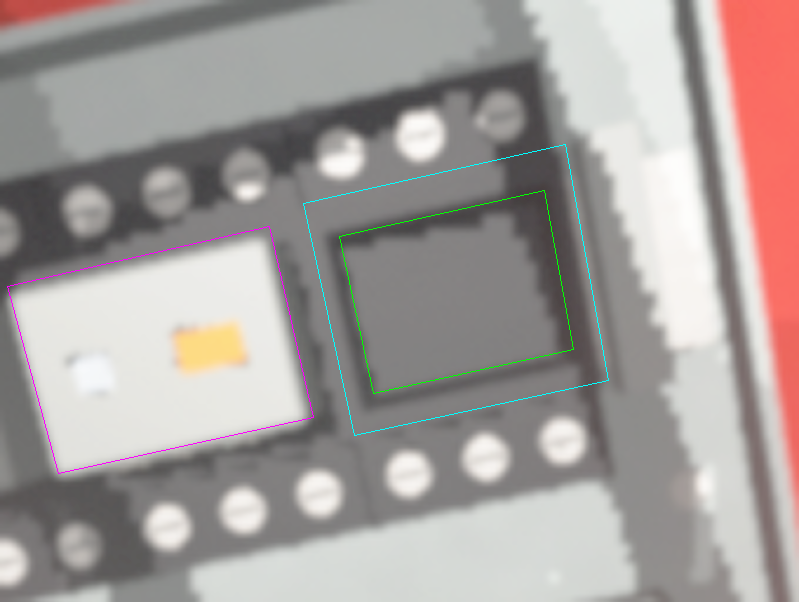

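```bash
python3 - <<'E'
from pp import *
d=load("S2"); q=lambda u,v:(228+(u+.5)/4.7-.5,67+(v+.5)/4.7-.5)
m=np.mean([px(d,q(*p),28)[:2] for p in((340,153),(420,133),(502,113),(409,473),(486,456),(562,438))],0); print(m)
# regrip
w=.765; yaw=w+np.pi/2; p=np.array([470.7,-60.2])
t=best([*p,120],yaw,0); print(t)
yb=.209  # tool y along box x -> tool x along box y
# choose grasp parity giving comfy j6 at the socket as well
for tt in (t,wrap(t+np.pi)):
    print(tt,np.round(robot.inverse_kinematics([*p,120],[np.pi,0,tt])[5],2),[np.round(robot.inverse_kinematics([542,371,130],[np.pi,0,wrap(yb+k)])[5],2) for k in(np.pi/2,-np.pi/2)])
E
```

```text
[542.74386058 370.63259207]
2.335796326794897
2.335796326794897 -1.13 [np.float64(0.22), np.float64(-2.92)]
-0.805796326794896 2.01 [np.float64(0.22), np.float64(-2.92)]
```

```bash
python3 - <<'E'
from pp import *
t=2.336; p=[470.7,-60.2]
robot.move_ptp([*p,140],[np.pi,0,t]); op(52)
robot.move_linear([*p,19],speed=180); robot.sleep(.3); z0=robot.current_tcp_pos(); print(z0)
robot.move_gripper(0); print("grip",width(),robot.current_tcp_pos())
z0=robot.current_tcp_pos()[2]
robot.move_linear([*p,150],speed=250)
o=np.array([542.4,370.9]); E=[np.pi,0,wrap(.209+np.pi/2)]
robot.move_ptp([*o,150],E)
robot.move_linear([*o,z0+38+5],speed=120); robot.sleep(.5)
a=robot.current_tcp_pos(); print(a,robot.current_eef_rot(),robot.current_contact_force())
tgt=o+(o-a[:2])
robot.move_linear([*tgt,z0+38+5],speed=20); robot.sleep(.2)
print(robot.current_tcp_pos(),robot.current_t())
hit=robot.move_linear([*tgt,z0+27],speed=25,f_stop=8)
print(hit,robot.current_tcp_pos(),z0+27,robot.current_contact_force(),robot.current_ft_torque(),robot.current_t())
np.save("pics/ins.npy",[*tgt,z0])
E
```

```text
[471.26759376 -60.38325421  19.78875519]
grip 27.709799620206255 [470.78418595 -60.18387374  19.07077284]
[542.40756805 370.96992845  62.21871815] [ 3.14138357e+00 -4.40274208e-05  1.77990716e+00] [-0.49745315 -0.15290396 -0.43033724]
[542.37120602 370.81829235  62.02354327] 43.2
True [542.31083687 370.73302782  46.05869685] 46.070772840790994 [ 0.02096563 -0.39615571  4.2420865 ] [-0.06835492  0.08171321  0.04938216] 43.85
```

```bash
python3 - <<'E'
from pp import *
x,y,z0=np.load("pics/ins.npy")
print(robot.move_linear([x,y,z0+25],speed=20,f_stop=15),robot.current_tcp_pos(),robot.current_contact_force())
op(48); robot.move_linear([x,y,170],speed=150)
robot.move_ptp([500,150,300],[np.pi,0,np.pi/2]); print(robot.current_t())
a=shot("side","s9")["img"];b=shot("scene","c9")["img"]
cv2.imwrite("pics/v9.png",np.hstack([cv2.resize(a[100:480,200:520],(400,475)),cv2.resize(b[140:430,60:480],(400,276))[:].copy() if 0 else cv2.resize(b[150:300,340:466],(400,475))]))
E
```

```text
False [542.3132793  370.75594319  46.00672413] [-4.63909298 -3.08369096 13.53624597]
46.675
```

View pics/v9.png

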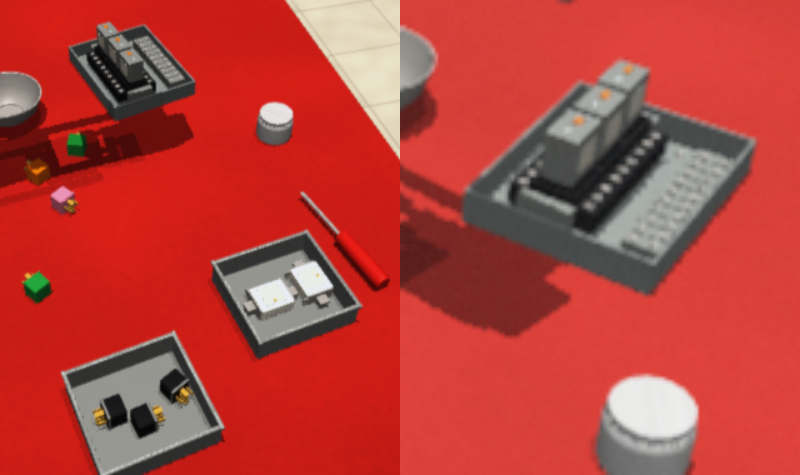

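The picture shows all three relays in the control box at the same height. The fuse-link lies in its bin, both cube relays are in theirs, and the bowl, screwdriver and tin have not moved.

```bash
python3 -c "
from bench import robot
print(robot.hand_in())"
```

```text
the job is handed in; nothing more can be done
None
```

The job is done and handed in at about 47 s: the fuse-link and both cube relays are in their bins, and the large relay is plugged fully home in the empty base; the hand-in returned no verdict.

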